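# Start the hold-down screw of a tube shaker

### The job

Start the crank screw that will hold the rack bar down on the shaker, without cross-threading it: turn it backward (counter-clockwise seen from above) until the thread drops, then forward (clockwise) one full turn from there, no further. Finish still gripping the crank's knob with the fingers, holding the screw still where it is; leave the bottle, jar and tray around the shaker alone.

Things in the scene. Friction and masses are not known exactly. Their poses are not given: they have to be found in the camera images.
- crank_knob: grey upright crank knob, a cylinder 21 mm in diameter, 50 mm tall, spinning freely on its pin: gripped by its sides from above, it can be led round in a circle without turning the gripper. Origin at its centre, half-way up. It stands on the end of the black crank arm, 52 mm from the screw's axis, its foot 2 mm above the arm's top. Nothing within its circle is higher than the arm
- hub (a point): centre of the top face of the crank's black hub (38 mm in diameter), level with the top of the arm, on the upright screw axis; 27 mm below the knob's centre. It rises and sinks with the screw
- crank (a joint): angle of the crank, rad, growing counter-clockwise seen from above (backward, unscrewing); at 0 the arm points along the shaker's +x axis, full turns add up. Turning takes about 0.05 N m, 1 to 2 N at the knob. Screw and crank weigh 0.35 to 0.5 kg in all and can rise and sink. Once dropped and turned forward, the screw winds in and sinks 8 mm per turn with under 1 mm of play, for about 1.8 turns
- boss (a point): top centre of the fixed threaded boss under the bar, 20 mm below bar. The screw lies loose on its coarse right-hand thread. Turned backward it climbs 1.3 mm per rad, then, under one turn from the start at an unknown angle, slips off the thread's end and drops 8 mm by its weight; a gripper clamping the knob carries that weight (4 N) and must lower it. Turned back further, it climbs again
- bar (a point): centre of the top face of the fixed steel hold-down bar (45 x 264 x 10 mm, long along the shaker's y), on the screw axis, 156 mm above the table. The shaker is a white box 250 x 290 mm, 81 mm high, with an aluminium platform carrying two white tube racks under the bar's ends; tube caps reach 165 mm above the table. The point's axes are the shaker's, z up
- gel_bottle: loose bottle with black cap, 64 mm in diameter, 150 mm tall, beside the shaker; origin under its foot. Bystander
- specimen_jar: loose jar with red lid, 68 mm in diameter, 75 mm tall, beside the shaker; origin under its foot. Bystander
- swab_tray: loose open white tray 100 x 160 x 45 mm behind the shaker; origin under its floor. Bystander

How it is judged:
By the outcome, as a careful person would: the job done as asked, in the order asked, and still so for the second after the job is handed in, while the arm keeps its last pose, push and grip.
It also fails if it takes over 64 s, if anything falls off the work surface, if the arm or the gripper's body presses on something with over 40 N, if the wrist force passes 120 N, or if a joint passes its speed limit or range.

### The arm

A 6-joint arm with a two-finger parallel gripper is mounted at the origin on the work surface. World frame = base frame: x ahead of the robot, y to its left, z up, the work surface at z = 0. Lengths are in mm, angles in rad, forces in N, time in s.
With the tool pointing down it reaches from about 300 to 775 mm from the base axis. Payload 14.6 kg.
Tool frame: the origin (TCP) lies on the front face of the gripper's body, between the roots of the fingers; the fingertips stand 97 mm ahead of it and the grasp point (between the pads) lies 78 mm ahead of it; z points along the fingers, y is the line along which they close (so a half turn about z gives the same grasp; the last joint's range is limited). The gripper opens to 94 mm and grips with 3 to 60 N. Pads are 16 mm wide; open, the fingers measure 119 mm over their backs; the gripper's body (75 mm by 177 mm) begins 78 mm behind the grasp point.
Start: joints at [1.09, 0.3, 1.521, -0, 1.321, -0.067], TCP at [221.147, 503.571, 302.646] pointing down, gripper open.
Joint ranges: [-3.03, 3.03], [-0.79, 2.21], [0.23, 2.52], [-1.04, 4.18], [0, 3.07], [-2.55, 2.55]. Speed limits (rad/s): [2.22, 2.22, 2.57, 3.14, 3.14, 3.14].

### API

Orientations are given as [roll, pitch, yaw] about the fixed x, y, z axes, in that order (R = Rz(yaw) Ry(pitch) Rx(roll)).
In Python, from cell import * gives the robot as it stands.
- The arm moves only by the tool carry_out, never from a script. Its arguments are lists of equal length, an entry for each row: "slide": the shift along the world's x, y, z scaled (see below), a list of three; "dr": the turn, a rotation vector about the world's x, y, z scaled (see below), a list of three; "gripper": the opening in per cent of the stroke, from 0 (shut) to 100 (fully open). A call has 1 to 10 rows; each row is the pose to reach, as a shift and turn from the pose commanded when the call began, turning the shorter way round; what a row does not reach only later rows make up. The controller multiplies each number of a shift by 0.25 m and each number of a turn by 360 degrees. A row lasts 1/12 s, in which the tool goes at most 41.7 mm and 7.16 degrees, less where a joint would pass 70% of its speed; a pose out of reach is approached as far as the arm can. A call with a number of a shift or a turn outside -1 to 1 is refused whole. A call with a gripper value outside its range is refused whole. The fingers move at their own pace and stop on an object; "newtons" is the grip in N (left out, the last holds). Time passes only in rows, so rows that repeat a pose let the fingers close. It gives the time, the measured TCP pose, the force, the opening and the grip force at its end, in the units of the state.
- read_state(): the state, without advancing time (a new reading comes with each control period).
- camera(name): name is "scene" or "top"; returns the picture (400x640x3 uint8, red, green, blue); there is no depth.
- camera_model(name): a dict with "vfov" (degrees; the focal length in pixels is half the picture's height over the tangent of half this angle, whatever the lens; pixels are square), "cx", "cy" (the principal point, pixels), "R" (3x3) and "t" (3): a world point X has camera coordinates R X + t. Camera axes: x right, y down, z forward; pixel columns grow to the right and rows downward; lengths in mm; the calibration is good to about 2 mm. A picture is of the moment at which its call begins. camera_model takes no time and is no camera call.
- sign_off(): hands the job in; it is judged then, once.
The state is a dict: "clock": time; "joints": joint angles; "qd": joint speeds; "effort": joint torques, N m; "eef_pos": TCP position; "eef_rot": TCP orientation; "wrist_force": force on the tool from outside, world axes, zero at the start; "moment": the same for the moment, N m; "finger_gap": finger opening in mm; "finger_force": force on a finger pad.
Only numpy, scipy, OpenCV 4.12 (cv2) and the standard library are available. Lean on these libraries where they do the work, as an engineer would, in place of code of your own. Each camera call takes 0.05 s, during which the arm holds its last target. There are 200 camera calls.

## Working session

There is one attempt and no reset: what is moved stays moved. The work goes in short steps, Python scripts to look and compute and a tool call to move; the robot and the scene stay as the last step left them, time stands still between calls to the robot, and variables do not carry over. Pictures are saved under pics/ and viewed, at most 10 in all, crops included, and the job is handed in when it is done.

Besides the shell and the picture viewer there is one more tool, called after ">>>" as name(argument=value, ...), one argument or row to a line, values as JSON. carry_out: Moves the arm, as the interface text tells. Its arguments: {"type":"object","properties":{"slide":{"type":"array","items":{"type":"array","items":{"type":"number","minimum":-1,"maximum":1}}},"dr":{"type":"array","items":{"type":"array","items":{"type":"number","minimum":-1,"maximum":1}}},"gripper":{"type":"array","items":{"type":"number"}},"newtons":{"type":"number"}},"required":["slide","dr","gripper"]}

```bash
mkdir -p pics; python3 - <<'E'
from cell import *
import cv2
for n in("scene","top"):
    cv2.imwrite(f"pics/{n}0.png",camera(n)[:,:,::-1]); m=camera_model(n); print(n,m)
print(read_state())
E
```

```text
scene {'vfov': 49.90354688467393, 'cx': 317.5484993323556, 'cy': 189.44123337796944, 'R': array([[-0.32588233,  0.94535679,  0.01006172],
       [ 0.73061875,  0.25858386, -0.63192612],
       [-0.59999745, -0.19858227, -0.77496331]]), 't': array([ 174.1954375 , -383.07752873, 1696.10847312])}
top {'vfov': 52.577934749989836, 'cx': 314.7180357941978, 'cy': 194.37623144269563, 'R': array([[-0.00609483, -0.99988472, -0.01390674],
       [-0.99251656,  0.00774485, -0.12186428],
       [ 0.12195794,  0.01305992, -0.99244934]]), 't': array([  74.71140811,  613.99988167, 1185.04520789])}
{'clock': 0.1, 'joints': array([ 1.09037579e+00,  3.00405459e-01,  1.52153856e+00,  7.83111847e-06,
        1.32069431e+00, -6.66052183e-02]), 'qd': array([ 0.00070888, -0.00069824, -0.00264362,  0.00013936, -0.00086549,
       -0.00028821]), 'effort': array([ 7.93696054e-04, -5.32650304e+01, -3.53283334e+01,  7.09290057e-02,
        2.34597491e-02, -3.07264281e-05]), 'eef_pos': array([221.09675354, 503.44904677, 302.14027017]), 'eef_rot': array([-3.14054980e+00, -7.71643602e-05,  2.72777535e+00]), 'wrist_force': array([ 0.51446731, -1.54704861,  0.35339051]), 'moment': array([0.00442492, 0.03200671, 0.02457684]), 'finger_force': 0.0, 'finger_gap': 93.9211724338712}
```

View pics/scene0.png

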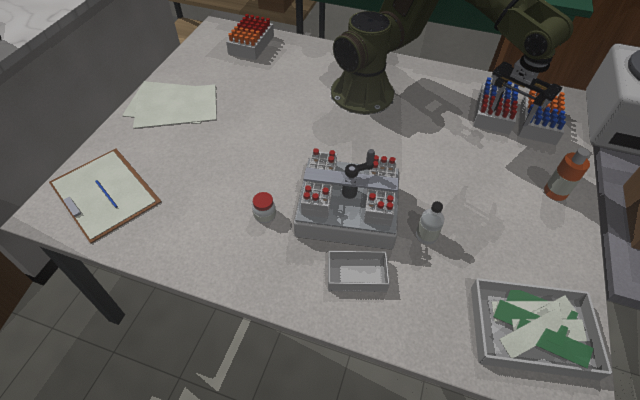

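View pics/top0.png

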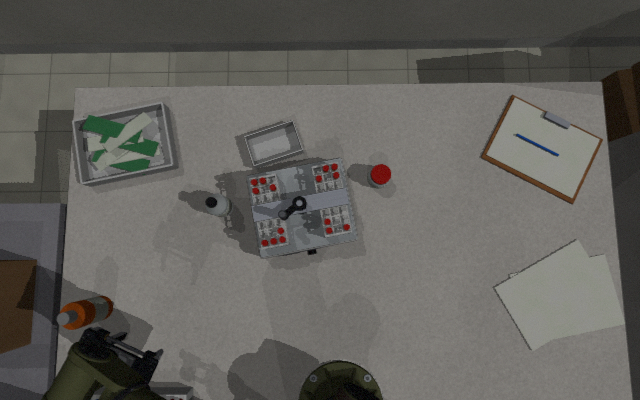

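```bash
python3 - <<'E'
import cv2,numpy as np
a=cv2.imread("pics/scene0.png")[135:215,295:415]; b=cv2.imread("pics/top0.png")[150:262,235:365]
a=cv2.resize(a,None,fx=5,fy=5,interpolation=cv2.INTER_CUBIC)
b=cv2.resize(b,None,fx=5,fy=5,interpolation=cv2.INTER_CUBIC)
cv2.imwrite("pics/c1.png",a);cv2.imwrite("pics/c2.png",b)
E
```

```text
(no output)
```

View pics/c1.png

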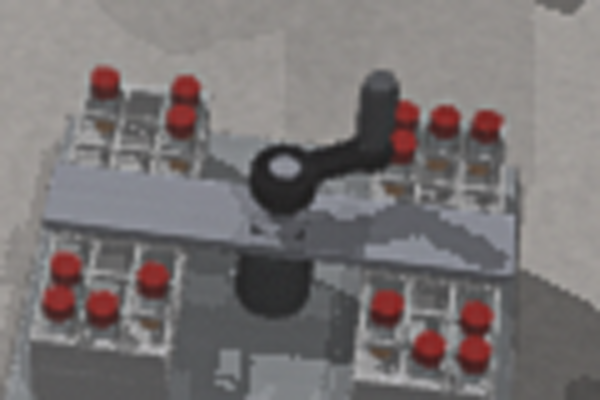

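View pics/c2.png

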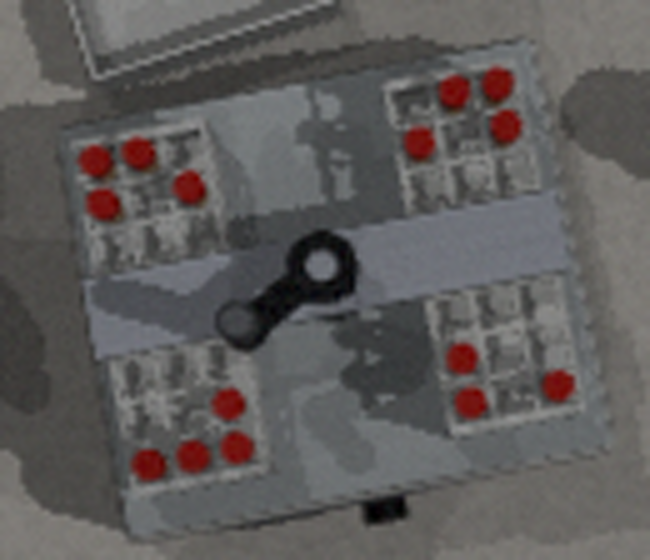

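```bash
cat > h.py <<'E'
from cell import *
import numpy as np
def ray(n,u,v):
    m=camera_model(n); f=200/np.tan(np.radians(m["vfov"]/2)); R=np.array(m["R"])
    return -R.T@m["t"], R.T@np.array([(u-m["cx"])/f,(v-m["cy"])/f,1])
def tri(p,q):
    a,d=ray("scene",*p); b,e=ray("top",*q)
    s=np.linalg.lstsq(np.c_[d,-e],b-a,rcond=None)[0]
    x,y=a+s[0]*d,b+s[1]*e; return (x+y)/2,np.linalg.norm(x-y)
def plane(n,p,z):
    a,d=ray(n,*p); return a+d*(z-a[2])/d[2]
E
python3 - <<'E'
from h import *
print("hub",tri((351.6,168.8),(298.6,203)))
print("knobtop",tri((370.6,151.0),(282.6,214)))
for z in (160,170,180,190,200): print(z,plane("top",(298.6,203),z),plane("scene",(351.6,168.8),z))
for z in (200,220,230,240): print(z,plane("top",(282.6,214),z),plane("scene",(370.6,151),z))
for u,v in ((95,320),(565,230),(90,285),(105,355),(555,195),(570,265)): print(plane("top",(235+u/5-.4,150+v/5-.4),156))
E
```

```text
hub (array([573.17330475, 110.67895459, 191.54452088]), np.float64(0.6951973083553116))
knobtop (array([540.36112828, 149.16472979, 242.9448159 ]), np.float64(1.7220800145367763))
160 [576.29917759 112.69955392 160.        ] [545.23485734 104.57051994 160.        ]
170 [575.28298335 112.16630506 170.        ] [554.12002605 106.40039878 170.        ]
180 [574.26678911 111.63305621 180.        ] [563.00519475 108.23027762 180.        ]
190 [573.25059487 111.09980735 190.        ] [571.89036346 110.06015645 190.        ]
200 [572.23440063 110.5665585  200.        ] [580.77553217 111.89003529 200.        ]
200 [543.7469415  152.31566988 200.        ] [497.86170326 143.70383308 200.        ]
220 [542.25615978 150.45543339 220.        ] [517.53680863 146.63273677 220.        ]
230 [541.51076892 149.52531515 230.        ] [527.37436131 148.09718861 230.        ]
240 [540.76537806 148.5951969  240.        ] [537.21191399 149.56164045 240.        ]
[548.67739535 235.31171542 156.        ]
[595.95607728 -20.64539404 156.        ]
[567.79418166 238.27667028 156.        ]
[529.62388245 229.64211989 156.        ]
[615.23896234 -15.49991318 156.        ]
[576.77783177 -23.05387262 156.        ]
```

>>> carry_out(
  slide=[
    [0,0,0.3],
    [0,0,0.3],
    [0.9,-1,0.3],
    [0.9,-1,0.3],
    [0.9,-1,0.3],
    [0.9,-1,0.3],
    [0.9,-1,0.3],
    [0.9,-1,0.3],
    [0.9,-1,0.3],
    [0.9,-1,0.3],
  ],
  dr=[
    [0,0,0],
    [0,0,0],
    [0,0,0],
    [0,0,0],
    [0,0,0],
    [0,0,0],
    [0,0,0],
    [0,0,0],
    [0,0,0],
    [0,0,0],
  ],
  gripper=[100,100,100,100,100,100,100,100,100,100],
)

```text
clock: 0.93
eef_pos: [445.1, 254.0, 377.6]
eef_rot: [-3.141, -0.0, 2.728]
wrist_force: [0.6, 1.0, -0.3]
finger_gap: 94.2
finger_force: 0.0
```

>>> carry_out(
  slide=[
    [0.378,-0.42,0],
    [0.378,-0.42,0],
    [0.378,-0.42,0],
    [0.378,-0.42,0],
    [0.378,-0.42,0],
    [0.378,-0.42,0],
  ],
  dr=[
    [0,0,0],
    [0,0,0],
    [0,0,0],
    [0,0,0],
    [0,0,0],
    [0,0,0],
  ],
  gripper=[60,60,60,60,60,60],
)

```text
clock: 1.43
eef_pos: [538.8, 150.4, 377.0]
eef_rot: [-3.141, -0.001, 2.726]
wrist_force: [-0.0, -0.3, -0.8]
finger_gap: 57.9
finger_force: 0.0
```

```bash
python3 - <<'E'
from h import *
import cv2
print(read_state()["eef_pos"])
I=[]
for n,(u,v) in (("scene",(355,160)),("top",(290,208))):
    m=camera_model(n);f=200/np.tan(np.radians(m["vfov"]/2))
    im=camera(n)[v-40:v+40,u-50:u+50,::-1]; I.append(cv2.resize(im,None,fx=4,fy=4,interpolation=cv2.INTER_CUBIC))
cv2.imwrite("pics/d.png",np.hstack(I))
E
```

```text
[538.76251396 150.4023695  377.01474951]
```

View pics/d.png

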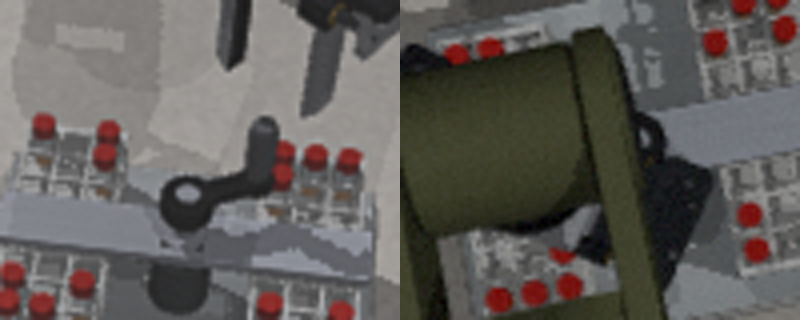

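>>> carry_out(
  slide=[
    [0,0,-0.12],
    [0,0,-0.24],
    [0,0,-0.32],
    [0,0,-0.32],
    [0,0,-0.32],
  ],
  dr=[
    [0,0,0],
    [0,0,0],
    [0,0,0],
    [0,0,0],
    [0,0,0],
  ],
  gripper=[60,60,60,60,60],
)

```text
clock: 1.95
eef_pos: [538.1, 151.8, 298.0]
eef_rot: [-3.141, -0.001, 2.729]
wrist_force: [0.3, -0.2, -0.1]
finger_gap: 56.6
finger_force: 0.0
```

>>> carry_out(
  slide=[
    [0,0,0],
    [0,0,0],
    [0,0,0],
    [0,0,0],
    [0,0,0],
    [0,0,0],
    [0,0,0],
    [0,0,0],
    [0,0,0],
    [0,0,0],
  ],
  dr=[
    [0,0,0],
    [0,0,0],
    [0,0,0],
    [0,0,0],
    [0,0,0],
    [0,0,0],
    [0,0,0],
    [0,0,0],
    [0,0,0],
    [0,0,0],
  ],
  gripper=[0,0,0,0,0,0,0,0,0,0],
  newtons=10,
)

```text
clock: 2.78
eef_pos: [538.7, 150.9, 297.9]
eef_rot: [3.141, 0.0, 2.728]
wrist_force: [-0.5, 1.3, 2.4]
finger_gap: 20.7
finger_force: 10.0
```

```bash
python3 - <<'E'
from h import *
print(read_state())
E
```

```text
{'clock': 2.7833, 'joints': array([ 2.07584018e-01,  3.24484300e-01,  1.50009298e+00,  1.51134336e-04,
        1.31650266e+00, -9.49467311e-01]), 'qd': array([ 0.00048871,  0.00114769,  0.00117448, -0.00100319,  0.00137523,
       -0.00062301]), 'effort': array([-7.92143159e-01, -5.27460623e+01, -3.38055825e+01, -3.23743075e-01,
        1.49590289e-01,  5.39154877e-03]), 'eef_pos': array([538.69779468, 150.88835622, 297.88643279]), 'eef_rot': array([3.14117524e+00, 3.31733230e-04, 2.72780960e+00]), 'wrist_force': array([-0.5489098 ,  1.3370267 ,  2.39393057]), 'moment': array([ 0.26981521,  0.03061122, -0.01215963]), 'finger_force': 10.000499188899994, 'finger_gap': 20.7452204397556}
```

```bash
cat > arc.py <<'E'
import sys,numpy as np
# arc.py centre-angle-now delta step : rows relative to now, units of 250 mm
a0,d,st=map(float,sys.argv[1:4]); n=round(abs(d/st)); th=np.radians(a0+np.linspace(0,d,n+1)[1:])
p=52/250*np.c_[np.cos(th)-np.cos(np.radians(a0)),np.sin(th)-np.sin(np.radians(a0)),(th-np.radians(a0))*1.3/52]
print(np.round(p,3).tolist())
E
python3 arc.py 130 15 5; python3 arc.py 145 15 5;python3 arc.py 160 15 5
```

```text
[[-0.013, -0.012, 0.0], [-0.026, -0.026, 0.001], [-0.037, -0.04, 0.001]]
[[-0.01, -0.015, 0.0], [-0.018, -0.031, 0.001], [-0.025, -0.048, 0.001]]
[[-0.005, -0.017, 0.0], [-0.009, -0.035, 0.001], [-0.012, -0.053, 0.001]]
```

>>> carry_out(
  slide=[
    [-0.013,-0.012,0],
    [-0.026,-0.026,0.001],
    [-0.037,-0.04,0.001],
    [-0.037,-0.04,0.001],
    [-0.037,-0.04,0.001],
  ],
  dr=[
    [0,0,0],
    [0,0,0],
    [0,0,0],
    [0,0,0],
    [0,0,0],
  ],
  gripper=[0,0,0,0,0],
)

```text
clock: 3.2
eef_pos: [529.1, 140.5, 298.2]
eef_rot: [-3.141, -0.0, 2.727]
wrist_force: [-1.4, 2.0, 6.1]
finger_gap: 20.8
finger_force: 10.0
```

>>> carry_out(
  slide=[
    [-0.01,-0.015,0.001],
    [-0.018,-0.031,0.001],
    [-0.025,-0.048,0.002],
    [-0.025,-0.048,0.002],
    [-0.025,-0.048,0.002],
  ],
  dr=[
    [0,0,0],
    [0,0,0],
    [0,0,0],
    [0,0,0],
    [0,0,0],
  ],
  gripper=[0,0,0,0,0],
)

```text
clock: 3.62
eef_pos: [522.9, 128.3, 298.5]
eef_rot: [-3.141, -0.0, 2.727]
wrist_force: [-3.5, -0.2, 6.7]
finger_gap: 20.7
finger_force: 10.0
```

>>> carry_out(
  slide=[
    [-0.005,-0.017,0.001],
    [-0.009,-0.035,0.001],
    [-0.012,-0.053,0.001],
    [-0.012,-0.053,0.001],
    [-0.012,-0.053,0.001],
  ],
  dr=[
    [0,0,0],
    [0,0,0],
    [0,0,0],
    [0,0,0],
    [0,0,0],
  ],
  gripper=[0,0,0,0,0],
)

```text
clock: 4.03
eef_pos: [520.0, 115.0, 298.8]
eef_rot: [-3.141, -0.0, 2.727]
wrist_force: [-2.3, -0.6, 6.9]
finger_gap: 20.9
finger_force: 10.0
```

```bash
for a in 175 190 205 220 235 250; do python3 arc.py $a 15 5; done
```

```text
[[-0.001, -0.018, 0.0], [0.0, -0.036, 0.001], [0.002, -0.054, 0.001]]
[[0.004, -0.018, 0.0], [0.009, -0.035, 0.001], [0.016, -0.052, 0.001]]
[[0.008, -0.016, 0.0], [0.018, -0.031, 0.001], [0.029, -0.046, 0.001]]
[[0.012, -0.013, 0.0], [0.026, -0.026, 0.001], [0.04, -0.037, 0.001]]
[[0.015, -0.01, 0.0], [0.031, -0.018, 0.001], [0.048, -0.025, 0.001]]
[[0.017, -0.005, 0.0], [0.035, -0.009, 0.001], [0.053, -0.012, 0.001]]
```

>>> carry_out(
  slide=[
    [-0.001,-0.018,0.001],
    [0,-0.036,0.001],
    [0.002,-0.054,0.002],
    [0.002,-0.054,0.002],
    [0.002,-0.054,0.002],
  ],
  dr=[
    [0,0,0],
    [0,0,0],
    [0,0,0],
    [0,0,0],
    [0,0,0],
  ],
  gripper=[0,0,0,0,0],
)

```text
clock: 4.45
eef_pos: [520.6, 101.4, 299.2]
eef_rot: [-3.141, 0.0, 2.727]
wrist_force: [-2.6, -2.2, 5.3]
finger_gap: 20.6
finger_force: 10.0
```

>>> carry_out(
  slide=[
    [0.004,-0.018,0],
    [0.009,-0.035,0.001],
    [0.016,-0.052,0.001],
    [0.016,-0.052,0.001],
    [0.016,-0.052,0.001],
  ],
  dr=[
    [0,0,0],
    [0,0,0],
    [0,0,0],
    [0,0,0],
    [0,0,0],
  ],
  gripper=[0,0,0,0,0],
)

```text
clock: 4.87
eef_pos: [524.7, 88.6, 299.5]
eef_rot: [-3.141, 0.0, 2.727]
wrist_force: [-2.4, -0.9, 6.4]
finger_gap: 20.7
finger_force: 10.0
```

>>> carry_out(
  slide=[
    [0.008,-0.016,0.001],
    [0.018,-0.031,0.001],
    [0.029,-0.046,0.002],
    [0.029,-0.046,0.002],
    [0.029,-0.046,0.002],
  ],
  dr=[
    [0,0,0],
    [0,0,0],
    [0,0,0],
    [0,0,0],
    [0,0,0],
  ],
  gripper=[0,0,0,0,0],
)

```text
clock: 5.28
eef_pos: [532.2, 77.0, 299.9]
eef_rot: [-3.141, 0.001, 2.727]
wrist_force: [0.6, -1.5, 4.6]
finger_gap: 20.7
finger_force: 10.0
```

>>> carry_out(
  slide=[
    [0.012,-0.013,0],
    [0.026,-0.026,0.001],
    [0.04,-0.037,0.001],
    [0.04,-0.037,0.001],
    [0.04,-0.037,0.001],
  ],
  dr=[
    [0,0,0],
    [0,0,0],
    [0,0,0],
    [0,0,0],
    [0,0,0],
  ],
  gripper=[0,0,0,0,0],
)

```text
clock: 5.7
eef_pos: [542.2, 68.0, 300.1]
eef_rot: [-3.141, 0.0, 2.727]
wrist_force: [-1.8, -1.3, 4.1]
finger_gap: 20.6
finger_force: 10.0
```

>>> carry_out(
  slide=[
    [0.015,-0.01,0],
    [0.031,-0.018,0.001],
    [0.048,-0.025,0.001],
    [0.048,-0.025,0.001],
    [0.048,-0.025,0.001],
  ],
  dr=[
    [0,0,0],
    [0,0,0],
    [0,0,0],
    [0,0,0],
    [0,0,0],
  ],
  gripper=[0,0,0,0,0],
)

```text
clock: 6.12
eef_pos: [554.5, 61.6, 300.4]
eef_rot: [-3.141, 0.001, 2.727]
wrist_force: [-0.1, -2.6, 4.3]
finger_gap: 21.1
finger_force: 10.0
```

>>> carry_out(
  slide=[
    [0.017,-0.005,0],
    [0.035,-0.009,0.001],
    [0.053,-0.012,0.001],
    [0.053,-0.012,0.001],
    [0.053,-0.012,0.001],
  ],
  dr=[
    [0,0,0],
    [0,0,0],
    [0,0,0],
    [0,0,0],
    [0,0,0],
  ],
  gripper=[0,0,0,0,0],
)

```text
clock: 6.53
eef_pos: [567.7, 58.8, 300.8]
eef_rot: [3.142, 0.001, 2.728]
wrist_force: [-0.8, -3.1, 5.7]
finger_gap: 20.7
finger_force: 10.0
```

```bash
for a in `seq 265 15 470`; do echo $a `python3 arc.py $a 15 5`; done
```

```text
265 [[0.018, -0.001, 0.0], [0.036, 0.0, 0.001], [0.054, 0.002, 0.001]]
280 [[0.018, 0.004, 0.0], [0.035, 0.009, 0.001], [0.052, 0.016, 0.001]]
295 [[0.016, 0.008, 0.0], [0.031, 0.018, 0.001], [0.046, 0.029, 0.001]]
310 [[0.013, 0.012, 0.0], [0.026, 0.026, 0.001], [0.037, 0.04, 0.001]]
325 [[0.01, 0.015, 0.0], [0.018, 0.031, 0.001], [0.025, 0.048, 0.001]]
340 [[0.005, 0.017, 0.0], [0.009, 0.035, 0.001], [0.012, 0.053, 0.001]]
355 [[0.001, 0.018, 0.0], [0.0, 0.036, 0.001], [-0.002, 0.054, 0.001]]
370 [[-0.004, 0.018, 0.0], [-0.009, 0.035, 0.001], [-0.016, 0.052, 0.001]]
385 [[-0.008, 0.016, 0.0], [-0.018, 0.031, 0.001], [-0.029, 0.046, 0.001]]
400 [[-0.012, 0.013, 0.0], [-0.026, 0.026, 0.001], [-0.04, 0.037, 0.001]]
415 [[-0.015, 0.01, 0.0], [-0.031, 0.018, 0.001], [-0.048, 0.025, 0.001]]
430 [[-0.017, 0.005, 0.0], [-0.035, 0.009, 0.001], [-0.053, 0.012, 0.001]]
445 [[-0.018, 0.001, 0.0], [-0.036, 0.0, 0.001], [-0.054, -0.002, 0.001]]
460 [[-0.018, -0.004, 0.0], [-0.035, -0.009, 0.001], [-0.052, -0.016, 0.001]]
```

>>> carry_out(
  slide=[
    [0.018,-0.001,0],
    [0.036,0,0.001],
    [0.054,0.002,0.002],
    [0.054,0.002,0.002],
    [0.054,0.002,0.002],
  ],
  dr=[
    [0,0,0],
    [0,0,0],
    [0,0,0],
    [0,0,0],
    [0,0,0],
  ],
  gripper=[0,0,0,0,0],
)

```text
clock: 6.95
eef_pos: [581.2, 59.5, 301.2]
eef_rot: [3.141, 0.001, 2.728]
wrist_force: [1.6, -3.1, 3.4]
finger_gap: 20.5
finger_force: 10.0
```

>>> carry_out(
  slide=[
    [0.018,0.004,0],
    [0.035,0.009,0.001],
    [0.052,0.016,0.001],
    [0.052,0.016,0.001],
    [0.052,0.016,0.001],
  ],
  dr=[
    [0,0,0],
    [0,0,0],
    [0,0,0],
    [0,0,0],
    [0,0,0],
  ],
  gripper=[0,0,0,0,0],
)

```text
clock: 7.37
eef_pos: [594.2, 63.7, 301.4]
eef_rot: [3.141, 0.001, 2.728]
wrist_force: [2.6, -2.6, 3.5]
finger_gap: 20.5
finger_force: 10.0
```

>>> carry_out(
  slide=[
    [0.016,0.008,0],
    [0.031,0.018,0],
    [0.046,0.029,0.001],
    [0.046,0.029,0.001],
    [0.046,0.029,0.001],
  ],
  dr=[
    [0,0,0],
    [0,0,0],
    [0,0,0],
    [0,0,0],
    [0,0,0],
  ],
  gripper=[0,0,0,0,0],
)

```text
clock: 7.78
eef_pos: [605.6, 71.2, 301.7]
eef_rot: [3.141, 0.001, 2.728]
wrist_force: [1.9, -2.7, 4.6]
finger_gap: 20.7
finger_force: 10.0
```

>>> carry_out(
  slide=[
    [0.013,0.012,0],
    [0.026,0.026,0.001],
    [0.037,0.04,0.001],
    [0.037,0.04,0.001],
    [0.037,0.04,0.001],
  ],
  dr=[
    [0,0,0],
    [0,0,0],
    [0,0,0],
    [0,0,0],
    [0,0,0],
  ],
  gripper=[0,0,0,0,0],
)

```text
clock: 8.2
eef_pos: [614.9, 81.5, 302.1]
eef_rot: [3.141, 0.001, 2.728]
wrist_force: [3.1, -3.1, 5.4]
finger_gap: 20.7
finger_force: 10.0
```

>>> carry_out(
  slide=[
    [0.01,0.015,0],
    [0.018,0.031,0.001],
    [0.025,0.048,0.001],
    [0.025,0.048,0.001],
    [0.025,0.048,0.001],
  ],
  dr=[
    [0,0,0],
    [0,0,0],
    [0,0,0],
    [0,0,0],
    [0,0,0],
  ],
  gripper=[0,0,0,0,0],
)

```text
clock: 8.62
eef_pos: [621.0, 93.7, 302.4]
eef_rot: [3.141, 0.001, 2.728]
wrist_force: [3.0, -0.1, 6.0]
finger_gap: 20.7
finger_force: 10.0
```

>>> carry_out(
  slide=[
    [0.005,0.017,0],
    [0.009,0.035,0.001],
    [0.012,0.053,0.001],
    [0.012,0.053,0.001],
    [0.012,0.053,0.001],
  ],
  dr=[
    [0,0,0],
    [0,0,0],
    [0,0,0],
    [0,0,0],
    [0,0,0],
  ],
  gripper=[0,0,0,0,0],
)

```text
clock: 9.03
eef_pos: [623.9, 107.1, 302.7]
eef_rot: [3.14, 0.0, 2.729]
wrist_force: [0.8, 0.7, 6.2]
finger_gap: 20.7
finger_force: 10.0
```

>>> carry_out(
  slide=[
    [0.001,0.018,0],
    [0,0.036,0.001],
    [-0.002,0.054,0.002],
    [-0.002,0.054,0.002],
    [-0.002,0.054,0.002],
  ],
  dr=[
    [0,0,0],
    [0,0,0],
    [0,0,0],
    [0,0,0],
    [0,0,0],
  ],
  gripper=[0,0,0,0,0],
)

```text
clock: 9.45
eef_pos: [622.9, 120.4, 302.0]
eef_rot: [3.141, -0.002, 2.729]
wrist_force: [0.8, 3.2, -3.2]
finger_gap: 20.6
finger_force: 10.0
```

>>> carry_out(
  slide=[
    [0,0,-0.008],
    [0,0,-0.016],
    [0,0,-0.024],
    [0,0,-0.024],
    [0,0,-0.024],
    [0,0,-0.024],
  ],
  dr=[
    [0,0,0],
    [0,0,0],
    [0,0,0],
    [0,0,0],
    [0,0,0],
    [0,0,0],
  ],
  gripper=[0,0,0,0,0,0],
)

```text
clock: 9.95
eef_pos: [623.1, 119.3, 296.4]
eef_rot: [-3.141, -0.001, 2.728]
wrist_force: [1.2, 1.0, -4.8]
finger_gap: 20.7
finger_force: 10.0
```

>>> carry_out(
  slide=[
    [0,0,-0.004],
    [0,0,-0.008],
    [0,0,-0.008],
    [0,0,-0.008],
  ],
  dr=[
    [0,0,0],
    [0,0,0],
    [0,0,0],
    [0,0,0],
  ],
  gripper=[0,0,0,0],
)

```text
clock: 10.28
eef_pos: [623.1, 119.4, 295.3]
eef_rot: [3.142, 0.0, 2.728]
wrist_force: [-1.0, -0.9, 1.3]
finger_gap: 20.7
finger_force: 10.0
```

```bash
for a in 370 325 280 235 190 145 100 55; do echo $a `python3 arc.py $a -45 5`; done
```

```text
370 [[0.002, -0.018, -0.0], [0.003, -0.036, -0.001], [0.002, -0.054, -0.001], [-0.0, -0.072, -0.002], [-0.004, -0.09, -0.002], [-0.009, -0.107, -0.003], [-0.016, -0.124, -0.003], [-0.025, -0.14, -0.004], [-0.034, -0.155, -0.004]]
325 [[-0.011, -0.014, -0.0], [-0.023, -0.028, -0.001], [-0.037, -0.04, -0.001], [-0.051, -0.051, -0.002], [-0.066, -0.061, -0.002], [-0.082, -0.069, -0.003], [-0.099, -0.076, -0.003], [-0.117, -0.082, -0.004], [-0.134, -0.086, -0.004]]
280 [[-0.018, -0.002, -0.0], [-0.036, -0.003, -0.001], [-0.054, -0.002, -0.001], [-0.072, 0.0, -0.002], [-0.09, 0.004, -0.002], [-0.107, 0.009, -0.003], [-0.124, 0.016, -0.003], [-0.14, 0.025, -0.004], [-0.155, 0.034, -0.004]]
235 [[-0.014, 0.011, -0.0], [-0.028, 0.023, -0.001], [-0.04, 0.037, -0.001], [-0.051, 0.051, -0.002], [-0.061, 0.066, -0.002], [-0.069, 0.082, -0.003], [-0.076, 0.099, -0.003], [-0.082, 0.117, -0.004], [-0.086, 0.134, -0.004]]
190 [[-0.002, 0.018, -0.0], [-0.003, 0.036, -0.001], [-0.002, 0.054, -0.001], [0.0, 0.072, -0.002], [0.004, 0.09, -0.002], [0.009, 0.107, -0.003], [0.016, 0.124, -0.003], [0.025, 0.14, -0.004], [0.034, 0.155, -0.004]]
145 [[0.011, 0.014, -0.0], [0.023, 0.028, -0.001], [0.037, 0.04, -0.001], [0.051, 0.051, -0.002], [0.066, 0.061, -0.002], [0.082, 0.069, -0.003], [0.099, 0.076, -0.003], [0.117, 0.082, -0.004], [0.134, 0.086, -0.004]]
100 [[0.018, 0.002, -0.0], [0.036, 0.003, -0.001], [0.054, 0.002, -0.001], [0.072, 0.0, -0.002], [0.09, -0.004, -0.002], [0.107, -0.009, -0.003], [0.124, -0.016, -0.003], [0.14, -0.025, -0.004], [0.155, -0.034, -0.004]]
55 [[0.014, -0.011, -0.0], [0.028, -0.023, -0.001], [0.04, -0.037, -0.001], [0.051, -0.051, -0.002], [0.061, -0.066, -0.002], [0.069, -0.082, -0.003], [0.076, -0.099, -0.003], [0.082, -0.117, -0.004], [0.086, -0.134, -0.004]]
```

>>> carry_out(
  slide=[
    [0.002,-0.018,0],
    [0.003,-0.036,-0.001],
    [0.002,-0.054,-0.001],
    [0,-0.072,-0.002],
    [-0.004,-0.09,-0.002],
    [-0.009,-0.107,-0.003],
    [-0.016,-0.124,-0.003],
    [-0.025,-0.14,-0.004],
    [-0.034,-0.155,-0.004],
    [-0.034,-0.155,-0.004],
  ],
  dr=[
    [0,0,0],
    [0,0,0],
    [0,0,0],
    [0,0,0],
    [0,0,0],
    [0,0,0],
    [0,0,0],
    [0,0,0],
    [0,0,0],
    [0,0,0],
  ],
  gripper=[0,0,0,0,0,0,0,0,0,0],
)

```text
clock: 11.12
eef_pos: [614.3, 80.1, 294.0]
eef_rot: [-3.141, -0.0, 2.727]
wrist_force: [-0.5, -0.6, 4.1]
finger_gap: 20.6
finger_force: 10.0
```

>>> carry_out(
  slide=[
    [-0.011,-0.014,0],
    [-0.023,-0.028,-0.001],
    [-0.037,-0.04,-0.001],
    [-0.051,-0.051,-0.002],
    [-0.066,-0.061,-0.002],
    [-0.082,-0.069,-0.003],
    [-0.099,-0.076,-0.003],
    [-0.117,-0.082,-0.004],
    [-0.134,-0.086,-0.004],
    [-0.134,-0.086,-0.004],
  ],
  dr=[
    [0,0,0],
    [0,0,0],
    [0,0,0],
    [0,0,0],
    [0,0,0],
    [0,0,0],
    [0,0,0],
    [0,0,0],
    [0,0,0],
    [0,0,0],
  ],
  gripper=[0,0,0,0,0,0,0,0,0,0],
)

```text
clock: 11.95
eef_pos: [580.4, 59.1, 292.9]
eef_rot: [-3.141, -0.001, 2.728]
wrist_force: [-1.6, 0.2, 5.2]
finger_gap: 20.7
finger_force: 10.0
```

>>> carry_out(
  slide=[
    [-0.018,-0.002,0],
    [-0.036,-0.003,-0.001],
    [-0.054,-0.002,-0.001],
    [-0.072,0,-0.002],
    [-0.09,0.004,-0.002],
    [-0.107,0.009,-0.003],
    [-0.124,0.016,-0.003],
    [-0.14,0.025,-0.004],
    [-0.155,0.034,-0.004],
    [-0.155,0.034,-0.004],
  ],
  dr=[
    [0,0,0],
    [0,0,0],
    [0,0,0],
    [0,0,0],
    [0,0,0],
    [0,0,0],
    [0,0,0],
    [0,0,0],
    [0,0,0],
    [0,0,0],
  ],
  gripper=[0,0,0,0,0,0,0,0,0,0],
)

```text
clock: 12.78
eef_pos: [541.8, 68.1, 292.0]
eef_rot: [-3.141, -0.0, 2.728]
wrist_force: [-1.3, 0.4, 4.9]
finger_gap: 21.0
finger_force: 10.0
```

>>> carry_out(
  slide=[
    [-0.014,0.011,0],
    [-0.028,0.023,-0.001],
    [-0.04,0.037,-0.001],
    [-0.051,0.051,-0.002],
    [-0.061,0.066,-0.002],
    [-0.069,0.082,-0.003],
    [-0.076,0.099,-0.003],
    [-0.082,0.117,-0.004],
    [-0.086,0.134,-0.004],
    [-0.086,0.134,-0.004],
  ],
  dr=[
    [0,0,0],
    [0,0,0],
    [0,0,0],
    [0,0,0],
    [0,0,0],
    [0,0,0],
    [0,0,0],
    [0,0,0],
    [0,0,0],
    [0,0,0],
  ],
  gripper=[0,0,0,0,0,0,0,0,0,0],
)

```text
clock: 13.62
eef_pos: [520.5, 101.8, 290.9]
eef_rot: [-3.141, -0.001, 2.728]
wrist_force: [-2.0, -0.0, 6.2]
finger_gap: 20.6
finger_force: 10.0
```

>>> carry_out(
  slide=[
    [-0.002,0.018,0],
    [-0.003,0.036,-0.001],
    [-0.002,0.054,-0.001],
    [0,0.072,-0.002],
    [0.004,0.09,-0.002],
    [0.009,0.107,-0.003],
    [0.016,0.124,-0.003],
    [0.025,0.14,-0.004],
    [0.034,0.155,-0.004],
    [0.034,0.155,-0.004],
  ],
  dr=[
    [0,0,0],
    [0,0,0],
    [0,0,0],
    [0,0,0],
    [0,0,0],
    [0,0,0],
    [0,0,0],
    [0,0,0],
    [0,0,0],
    [0,0,0],
  ],
  gripper=[0,0,0,0,0,0,0,0,0,0],
)

```text
clock: 14.45
eef_pos: [529.2, 140.8, 289.8]
eef_rot: [3.142, -0.001, 2.728]
wrist_force: [-1.3, 3.4, 5.8]
finger_gap: 20.9
finger_force: 10.0
```

>>> carry_out(
  slide=[
    [0.011,0.014,0],
    [0.023,0.028,-0.001],
    [0.037,0.04,-0.001],
    [0.051,0.051,-0.002],
    [0.066,0.061,-0.002],
    [0.082,0.069,-0.003],
    [0.099,0.076,-0.003],
    [0.117,0.082,-0.004],
    [0.134,0.086,-0.004],
    [0.134,0.086,-0.004],
  ],
  dr=[
    [0,0,0],
    [0,0,0],
    [0,0,0],
    [0,0,0],
    [0,0,0],
    [0,0,0],
    [0,0,0],
    [0,0,0],
    [0,0,0],
    [0,0,0],
  ],
  gripper=[0,0,0,0,0,0,0,0,0,0],
)

```text
clock: 15.28
eef_pos: [563.1, 162.0, 288.9]
eef_rot: [3.141, -0.0, 2.728]
wrist_force: [1.0, 2.4, 5.3]
finger_gap: 20.6
finger_force: 10.0
```

>>> carry_out(
  slide=[
    [0.018,0.002,0],
    [0.036,0.003,-0.001],
    [0.054,0.002,-0.001],
    [0.072,0,-0.002],
    [0.09,-0.004,-0.002],
    [0.107,-0.009,-0.003],
    [0.124,-0.016,-0.003],
    [0.14,-0.025,-0.004],
    [0.155,-0.034,-0.004],
    [0.155,-0.034,-0.004],
  ],
  dr=[
    [0,0,0],
    [0,0,0],
    [0,0,0],
    [0,0,0],
    [0,0,0],
    [0,0,0],
    [0,0,0],
    [0,0,0],
    [0,0,0],
    [0,0,0],
  ],
  gripper=[0,0,0,0,0,0,0,0,0,0],
)

```text
clock: 16.12
eef_pos: [602.0, 152.9, 287.9]
eef_rot: [3.141, 0.0, 2.728]
wrist_force: [2.5, 0.9, 5.9]
finger_gap: 20.9
finger_force: 10.0
```

>>> carry_out(
  slide=[
    [0.014,-0.011,0],
    [0.028,-0.023,-0.001],
    [0.04,-0.037,-0.001],
    [0.051,-0.051,-0.002],
    [0.061,-0.066,-0.002],
    [0.069,-0.082,-0.003],
    [0.076,-0.099,-0.003],
    [0.082,-0.117,-0.004],
    [0.086,-0.134,-0.004],
    [0.088,-0.148,-0.004],
  ],
  dr=[
    [0,0,0],
    [0,0,0],
    [0,0,0],
    [0,0,0],
    [0,0,0],
    [0,0,0],
    [0,0,0],
    [0,0,0],
    [0,0,0],
    [0,0,0],
  ],
  gripper=[0,0,0,0,0,0,0,0,0,0],
)

```text
clock: 16.95
eef_pos: [623.6, 115.9, 286.9]
eef_rot: [3.142, -0.0, 2.728]
wrist_force: [0.2, 1.9, 5.9]
finger_gap: 20.8
finger_force: 10.0
```

>>> carry_out(
  slide=[
    [0,0,0.001],
    [0,0,0.001],
    [0,0,0.001],
    [0,0,0.001],
  ],
  dr=[
    [0,0,0],
    [0,0,0],
    [0,0,0],
    [0,0,0],
  ],
  gripper=[0,0,0,0],
)

```text
clock: 17.28
eef_pos: [623.5, 116.0, 287.0]
eef_rot: [-3.141, -0.0, 2.728]
wrist_force: [0.8, -1.2, 4.4]
finger_gap: 20.8
finger_force: 10.0
```

```bash
python3 - <<'E'
from h import *
import cv2
I=[]
for n,(u,v) in (("scene",(355,165)),("top",(290,205))):
    im=camera(n)[v-50:v+50,u-50:u+50,::-1]; I.append(cv2.resize(im,None,fx=4,fy=4,interpolation=cv2.INTER_CUBIC))
cv2.imwrite("pics/e.png",np.hstack(I))
E
```

```text
(no output)
```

View pics/e.png

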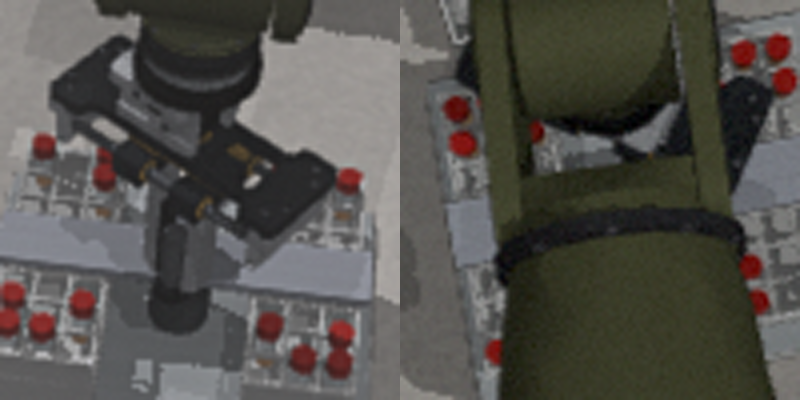

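The picture shows the knob held between the fingers around (180,240) in the left half, with the racks undisturbed. The TCP sank about 8 mm over the forward turn, so the thread caught.

```bash
python3 -c "
from cell import *
print(sign_off())"
```

```text
the job is handed in; nothing more can be done
None
```

I turned the screw backward until the thread dropped (about 7.6 mm when I lowered it), then wound it forward one full turn to within a few degrees. It sank about 8 mm, the knob is still gripped, and the job is handed in, with no verdict returned.

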